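# Close the sample tin and lift off the outer lid alone

### The arm

A 7-joint arm with a two-finger parallel gripper is mounted at the origin on the work surface. World frame = base frame: x ahead of the robot, y to its left, z up, the work surface at z = 0. Lengths are in m, angles in rad, forces in N, time in s.
With the tool pointing down it reaches from about 0.4 to 0.85 m from the base axis. Payload 4.5 kg.
Tool frame: the origin (TCP) lies midway between the tips of the shut fingers; the grasp point (between the pads) lies 19 mm behind it; z points along the fingers, y is the line along which they close (so a half turn about z gives the same grasp; the last joint's range is limited). The gripper opens to 88 mm and grips with 3 to 60 N. Pads are 18 mm wide; open, the fingers measure 123 mm over their backs; the gripper's body (75 mm by 187 mm) begins 45 mm behind the grasp point.
Start: joints at [1.325, 0.689, -0.195, 1.565, 0.157, 0.902, -0.215], TCP at [0.173, -0.601, 0.239] pointing down, gripper open.
Joint ranges: [-3.01, 3.01], [-0.46, 2.08], [-1.47, 1.51], [0.13, 2.56], [-1, 4.14], [0.04, 2.09], [-2.66, 2.66]. Speed limits (rad/s): [2.57, 2.57, 3.14, 3.14, 3.14, 3.14, 3.14].

### API

Orientations are given as a unit quaternion [x, y, z, w].
In Python, from plant import r, eyes, finish_job gives the robot as it stands. The module is installed in compiled form; this text tells all that it offers.
- The arm moves only by the tool move_arm, never from a script. Its argument "motion" is a list of rows, each a list of 7 numbers: the shift along the tool's x, y, z in mm, then the turn, a rotation vector about the tool's x, y, z in degrees, then the closure, from 0 (fully open) to 1 (shut). A call has 1 to 5 rows; each row is the pose to reach, as a shift and turn from the pose commanded when the call began, along the tool's axes at that moment; what a row does not reach only later rows make up. A row lasts 1/8 s, in which the tool goes at most 62.5 mm and 10.7 degrees, less where a joint would pass 70% of its speed; a pose out of reach is approached as far as the arm can. A call with a gripper value outside its range is refused whole. The fingers move at their own pace and stop on an object; "newtons" is the grip in N (left out, the last holds). Time passes only in rows, so rows that repeat a pose let the fingers close. It gives the time, the measured TCP pose, the force, the opening and the grip force at its end, in the units of the state.
- r.get_state(): the state, without advancing time (a new reading comes with each control period).
- eyes.snapshot(name): name is "side" or "top"; returns a dict with "frame" (420x560x3 uint8, red, green, blue), "z_map" (420x560 float32, m along the optical axis (not along the pixel's ray), 0 where there is no reading), "intrinsics" (3x3 intrinsics, pixels), "world_to_cam" (4x4, takes a point from world to camera coordinates). Camera axes: x right, y down, z forward; pixel columns grow to the right and rows downward; lengths in m; the calibration is good to about 2 mm. A picture is of the moment at which its call begins.
- finish_job(): hands the job in; it is judged then, once.
The state is a dict: "clock": time; "q": joint angles; "qd": joint speeds; "joint_torque": joint torques, N m; "tool_pos": TCP position; "eef_rot": TCP orientation; "contact_force": force on the tool from outside, world axes, zero at the start; "moment": the same for the moment, N m; "opening": opening from 0.0 (shut) to 1.0 (fully open); "finger_force": force on a finger pad.
Only numpy, scipy, OpenCV 4.12 (cv2) and the standard library are available. Lean on these libraries where they do the work, as an engineer would, in place of code of your own. Each camera call takes 0.05 s, during which the arm holds its last target. There are 200 camera calls.

### The job

Clear the scoop off the open sample tin by hanging it by its eye on the peg of the retort stand, so that it hangs down freely. Then set the double lid (inner and outer lid together, as one) onto the tin without dropping it, let go, and lift the outer lid alone straight up, leaving the inner lid seated undisturbed on the tin. Finish while still holding the outer lid, still and level, about 10 cm above the inner lid, so that its underside can be inspected; leave the tin where it stands and the other glassware alone.

Things in the scene. Friction and masses are not known exactly. Their poses are not given: they have to be found in the camera images.
- tin: Open round steel sample tin, outer diameter 96, inner diameter 90, height 75, mass about 0.8 kg, loose on the bench and empty. Origin at the centre of its underside, z up; the rim is 75 above the origin.
- scoop: Scoop lying across the tin's rim, 60 g. Origin: middle of the handle's underside, its balance point; x along it to the eye, z up. Black handle bar 14 wide, 10 high (z 0-10), x -50 to 50. Steel trough 30 wide, 14 high, x -50 to -95. Flat ring (eye) centred at x 68, inner diameter 30, outer 40, 5 thick (z 0-5).
- scoop_eye (a point): Centre of the scoop's eye (hole axis is the scoop's z axis).
- stand: Fixed retort stand: base plate 120 x 120 x 14, upright rod 12 in diameter at its centre, 210 high, with a clamp block 22 wide (z 186 to 208) carrying the peg. Origin at the centre of the base's underside. The peg leans away from the rod towards the stand's own -x direction.
- peg: Round steel peg on the stand, 7 in diameter, 70 long, straight, pointing upward and outward, 55 degrees above horizontal. Origin at its root on the rod's axis, 200 above the bench; z runs along the peg to its tip. About its first 20 are inside the clamp block.
- peg_tip (a point): The free tip of the peg, on its axis (257 above the bench).
- inner_lid: Inner lid, 0.13 kg +-25%. Origin: centre of its underside, z up. Plug 83 diameter (z 0-8, chamfered), flange 100 diameter (z 8-12) that rests on the tin's rim, stem 14 diameter, round black knob 22 diameter (z 24-46). Starts on the bench on its plug, under the outer lid. Seated on the tin, its origin is 67 above the tin's. Lifted by the knob, it carries both lids.
- outer_lid: Outer lid, 0.1 kg +-25%: cap 111 diameter, loose on the inner lid's flange (3 play). Origin: centre of skirt's lower edge, z up, 3 above the inner lid's when nested. Skirt z 0-12; top plate z 9-12 with 32 hole for the knob; two upright ears (z 12-44, 26 wide along x, outer faces 54 apart along y, inner 44) flank the knob. Pinch ears along y to lift it alone; pinch the knob along x, between ears.
- dish: Bystander: closed glass dish, 92 in diameter, 18 high, loose. Origin at the centre of its underside.
- beaker: Bystander: glass beaker, 70 in diameter, 70 high, loose. Origin at the centre of its underside.
- reagent: Bystander: amber jar with black cap, 64 in diameter, 65 high, loose. Origin at the centre of its underside.

How it is judged:
On the way, in this order (a step that is already met when the one before it is completed fails the run):
1. the scoop hangs by its eye on the peg, let go (x of scoop_eye in the frame of peg between -0.02 and 0.02 m and y of scoop_eye in the frame of peg between -0.02 and 0.02 m and z of scoop_eye in the frame of peg between -0.005 and 0.068 m and angle between scoop's own x axis and vertical below 0.7 rad and contact force between scoop and stand above 0.1 N and contact force between scoop and the fingers below 0.05 N), for 0.2 s.
2. both lids sit together on the tin, let go (z of inner_lid in the frame of tin between 0.0645 and 0.0695 m and horizontal distance between inner_lid and tin below 0.007 m and angle between inner_lid's own z axis and vertical below 0.05 rad and z of outer_lid in the frame of inner_lid below 0.006 m and horizontal distance between outer_lid and inner_lid below 0.006 m and angle between outer_lid's own z axis and vertical below 0.06 rad and contact force between each of inner_lid, outer_lid and the fingers below 0.05 N), for 0.1 s.
At the end, for the whole second after the job is handed in: Scoop hangs freely by its eye on the peg; inner lid seated flat on the tin, untouched; tin and glassware within 30 mm of their starts; the gripper alone holds the outer lid, still, level within 11 degrees, 6 to 18 cm above the inner lid, at most 5 cm to the side (all of step 1 and z of inner_lid in the frame of tin between 0.0645 and 0.0695 m and horizontal distance between inner_lid and tin below 0.007 m and angle between each of inner_lid, tin's own z axis and vertical below 0.05 rad and contact force between inner_lid and the fingers below 0.05 N and distance of each of tin, dish, beaker, reagent from where it was at the start of the episode below 0.03 m and z of outer_lid in the frame of inner_lid between 0.06 and 0.18 m and horizontal distance between outer_lid and inner_lid below 0.05 m and angle between outer_lid's own z axis and vertical below 0.2 rad and linear speed of outer_lid below 0.04 m/s and contact force between outer_lid and the fingers above 1 N and contact force between outer_lid and inner_lid below 0.05 N and contact force between outer_lid and tin below 0.05 N and contact force between outer_lid and stand below 0.05 N and contact force between outer_lid and scoop below 0.05 N); the arm keeps its last pose, push and grip.
It fails at once if the outer lid is taken off while the inner lid is not seated on the tin (distance between outer_lid and inner_lid above 0.02 m and not (z of inner_lid in the frame of tin below 0.071 m and horizontal distance between inner_lid and tin below 0.009 m)).
It fails at once if a lid is dropped (falls freely by more than about 1 cm) (contact force between each of inner_lid, outer_lid and the fingers below 0.05 N and linear speed of any of inner_lid, outer_lid above 0.45 m/s).
It fails at once if the tin is tipped (angle between tin's own z axis and vertical above 0.2 rad).
It fails at once if a bystander is knocked over or pushed away ((distance of dish from where it was at the start of the episode above 0.03 m or angle between dish's own z axis and vertical above 0.5 rad) or (distance of beaker from where it was at the start of the episode above 0.03 m or angle between beaker's own z axis and vertical above 0.5 rad) or (distance of reagent from where it was at the start of the episode above 0.03 m or angle between reagent's own z axis and vertical above 0.5 rad)).
It also fails if it takes over 72 s, if anything falls off the work surface, if the arm or the gripper's body presses on something with over 40 N, if the wrist force passes 120 N, or if a joint passes its speed limit or range.

## Working session

There is one attempt and no reset: what is moved stays moved. The work goes in short steps, Python scripts to look and compute and a tool call to move; the robot and the scene stay as the last step left them, time stands still between calls to the robot, and variables do not carry over. Pictures are saved under pics/ and viewed, at most 10 in all, crops included, and the job is handed in when it is done.

Besides the shell and the picture viewer there is one more tool, called after "Emit:" by a JSON object that holds its "op" and its "data". move_arm: Moves the arm, as the interface text tells. Its arguments: {"type":"object","properties":{"motion":{"type":"array","items":{"type":"array","items":{"type":"number"}}},"newtons":{"type":"number"}},"required":["motion"]}

```bash
mkdir -p pics
cat > h.py <<'E'
import numpy as np, cv2
from plant import r, eyes
from scipy.spatial.transform import Rotation as R
def snap(n):
    s=eyes.snapshot(n); np.savez(f'{n}.npz',**s); return s
def load(n): return dict(np.load(f'{n}.npz'))
def cloud(s):
    K=s['intrinsics'];z=s['z_map'];h,w=z.shape
    u,v=np.meshgrid(np.arange(w),np.arange(h))
    p=np.stack([(u-K[0,2])/K[0,0]*z,(v-K[1,2])/K[1,1]*z,z],-1)
    T=np.linalg.inv(s['world_to_cam']); return p@T[:3,:3].T+T[:3,3]
def proj(s,p):
    c=s['world_to_cam'][:3,:3]@np.array(p)+s['world_to_cam'][:3,3]; q=s['intrinsics']@c; return q[:2]/q[2]
E
python3 - <<'E'
from h import *
ims=[]
for n in('top','side'):
    s=snap(n); cv2.imwrite(f'pics/{n}0.png',cv2.resize(s['frame'][:,:,::-1],(800,600)))
    T=np.linalg.inv(s['world_to_cam']); print(n,T.round(3),s['intrinsics'])
print(r.get_state())
E
```

```text
top [[ 0.009 -0.999  0.053  0.493]
 [-1.    -0.01  -0.014  0.007]
 [ 0.014 -0.052 -0.999  1.255]
 [ 0.     0.     0.     1.   ]] [[425.71451934   0.         283.41416935]
 [  0.         425.71451934 209.15889499]
 [  0.           0.           1.        ]]
side [[-0.741 -0.493  0.456  0.049]
 [-0.671  0.544 -0.503  0.596]
 [-0.    -0.679 -0.734  0.992]
 [ 0.     0.     0.     1.   ]] [[519.49114851   0.         272.96566056]
 [  0.         519.49114851 209.92535713]
 [  0.           0.           1.        ]]
{'clock': 0.1, 'q': array([ 1.32482704,  0.68989722, -0.19451946,  1.56620071,  0.15732346,
        0.90251799, -0.21510486]), 'qd': array([ 0.00053093, -0.00227665, -0.00109638, -0.00253044,  0.00040353,
        0.0016981 ,  0.0008898 ]), 'joint_torque': array([-4.28995496e-03, -5.28508008e+01, -1.27132505e+00, -1.53839332e+01,
       -5.23939147e-02,  1.98928101e-03,  6.32330421e-05]), 'tool_pos': array([ 0.1723828 , -0.60018201,  0.23800251]), 'eef_rot': array([ 9.90226131e-01,  1.39468793e-01, -1.81998381e-04, -7.94514246e-04]), 'contact_force': array([-1.059625  , -0.17247517, -1.43011979]), 'moment': array([-0.0174352 , -0.05873415,  0.00788468]), 'finger_force': 0.0, 'opening': 1.0013604806325918}
```

View pics/top0.png

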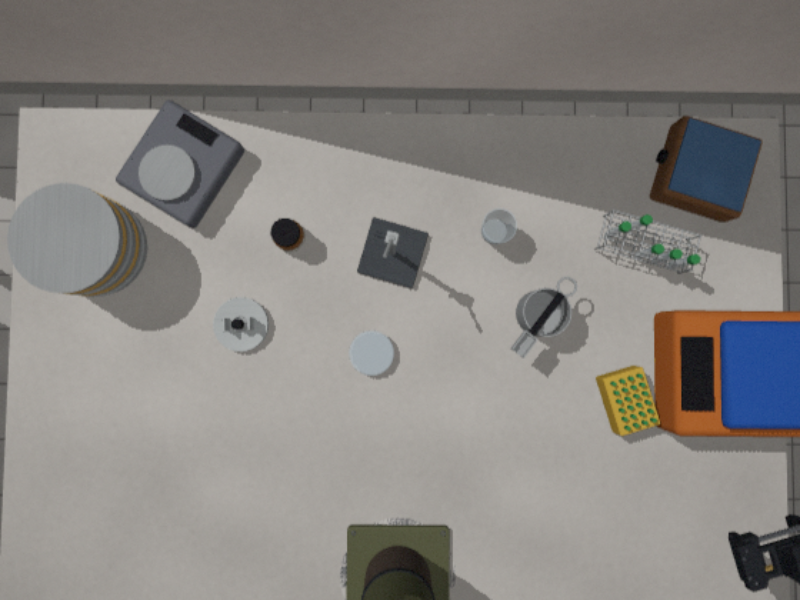

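View pics/side0.png

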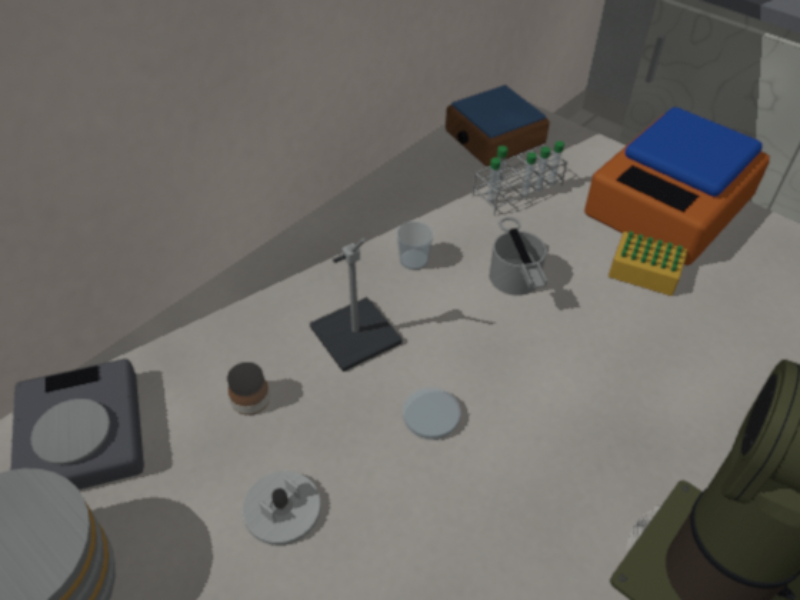

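Top view: tin near (543,312), with the scoop's eye at (567,287) and trough at (523,345). The stand is at (393,252) with its peg to (388,258), and the lids are at (241,325). In the side view the tin is at (517,265), the peg at (350,250) and the lids at (283,505). Next I'll take enlarged crops and depth measurements.

Run:
```python
from h import *
t=load('top');d=load('side')
def crop(s,x,y,w,h,k): return cv2.resize(s['frame'][y:y+h,x:x+w,::-1],(w*k,h*k),interpolation=cv2.INTER_CUBIC)
a=crop(t,345,185,80,70,5);b=crop(d,325,145,80,70,5)
c=crop(t,245,145,80,80,3)
row2=np.hstack([crop(t,245,145,66,60,4),crop(d,210,155,66,60,4),crop(t,140,200,66,60,4)])
row1=np.hstack([a,b]); row2=np.hstack([row2,np.zeros((240,800-row2.shape[1],3),np.uint8)])
cv2.imwrite('pics/crops.png',np.vstack([row1,row2]))
for n,s in(('top',t),('side',d)):
    P=cloud(s);F=s['frame'].astype(int);z=P[...,2]
    def reg(c,rad,lo,hi): return (np.hypot(P[...,0]-c[0],P[...,1]-c[1])<rad)&(z>lo)&(z<hi)&(s['z_map']>0)
    # approx centres
    Pt=cloud(t)
    cs={'tin':Pt[218,380],'stand':Pt[176,275],'lid':Pt[227,169],'dish':Pt[248,260]}
    print(n,{k:v.round(3) for k,v in cs.items()})
    m=reg(cs['tin'],.13,.07,.13);dark=m&(F.sum(-1)<150)
    p=P[dark]; print('handle',len(p),p.mean(0).round(4),np.percentile(p[:,2],[5,50,95]).round(4)); 
    u,S,V=np.linalg.svd(p[:,:2]-p[:,:2].mean(0),full_matrices=False); print(V[0],S, 'ext',np.percentile((p[:,:2]-p[:,:2].mean(0))@V[0],[1,99]))
    p=P[m&~dark];q=(p[:,:2]-cs['tin'][:2]);print('rest z',np.percentile(p[:,2],[5,50,95]).round(4))
    rim=reg(cs['tin'],.055,.068,.078)&~dark
    e=P[rim]; (cx,cy),rad=cv2.minEnclosingCircle(e[:,:2].astype(np.float32)); print('tinrim',cx,cy,rad)
    m=reg(cs['stand'],.08,.215,.3); p=P[m]; print('peg',len(p)); print(p[np.argsort(p[:,2])][::max(1,len(p)//12)].round(4))
    m=reg(cs['stand'],.08,.18,.212); p=P[m]; print('clamp',len(p),p.mean(0).round(4),p.min(0).round(4),p.max(0).round(4))
    m=reg(cs['stand'],.10,.01,.02); p=P[m]; print('base',cv2.minAreaRect(p[:,:2].astype(np.float32)))
    m=reg(cs['lid'],.09,.011,.019); p=P[m]; print('lid',cv2.minEnclosingCircle(p[:,:2].astype(np.float32)))
    m=reg(cs['lid'],.09,.035,.06);p=P[m];dk=F[m].sum(-1)<110; print('knob',p[dk].mean(0),dk.sum(),p[dk].max(0),'ears',p[~dk].mean(0)); pe=p[~dk]; print(cv2.minAreaRect(pe[:,:2].astype(np.float32)),pe[:,2].max())
```

```text
top {'tin': array([ 0.536, -0.296,  0.004]), 'stand': array([0.648, 0.015, 0.068]), 'lid': array([0.503, 0.313, 0.045]), 'dish': array([0.445, 0.056, 0.018])}
handle 167 [ 0.5299 -0.2832  0.0839] [0.0795 0.0842 0.0881]
[-0.79531875  0.60619146] [0.36527073 0.04883143] ext [-0.04555285  0.04739234]
rest z [0.0718 0.0779 0.0899]
tinrim 0.5367677211761475 -0.29274260997772217 0.054345302283763885
peg 36
[[0.6461 0.0187 0.2176]
 [0.6427 0.0187 0.2236]
 [0.6399 0.021  0.2261]
 [0.6421 0.021  0.2279]
 [0.6338 0.0257 0.2346]
 [0.6309 0.0256 0.2378]
 [0.6306 0.0232 0.2406]
 [0.6246 0.023  0.2496]
 [0.6195 0.0229 0.2519]
 [0.6193 0.0252 0.2538]
 [0.6213 0.0275 0.2561]
 [0.6139 0.0274 0.2589]]
clamp 104 [0.6553 0.0212 0.2046] [0.6409 0.004  0.1884] [0.6657 0.0466 0.2118]
base ((0.6539830565452576, 0.016611002385616302), (0.11939077079296112, 0.11975836008787155), 74.16319274902344)
lid ((0.5035654306411743, 0.3244597315788269), 0.055711615830659866)
knob [0.50434961 0.32195934 0.04560382] 37 [0.5116198  0.3330215  0.05030152] ears [0.50393624 0.3236716  0.04396852]
((0.5044211149215698, 0.3237
[... 693 characters left out ...]
5]
 [0.6275 0.03   0.2426]
 [0.6216 0.0298 0.2461]
 [0.6191 0.0293 0.2501]
 [0.6219 0.0324 0.2505]
 [0.6207 0.0305 0.2528]
 [0.6188 0.0264 0.2541]
 [0.6156 0.0297 0.2554]
 [0.6198 0.0283 0.2576]]
clamp 156 [0.6538 0.0258 0.2004] [0.6418 0.0081 0.1805] [0.669  0.0493 0.2118]
base ((0.6551302671432495, 0.019436098635196686), (0.12105254828929901, 0.12435067445039749), 74.62517547607422)
lid ((0.5049347877502441, 0.32667291164398193), 0.057211585342884064)
knob [0.49725604 0.33256596 0.03824901] 4 [0.50010295 0.33599617 0.03986129] ears [0.50415954 0.32654693 0.04347017]
((0.505506694316864, 0.3267040252685547), (0.027303963899612427, 0.05495503172278404), 4.188536167144775) 0.05029002468937649
```

View pics/crops.png

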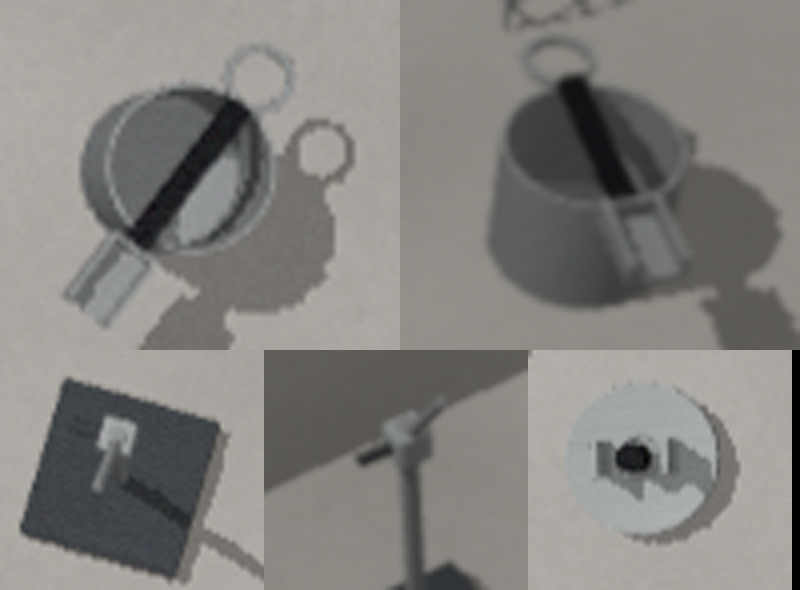

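Crops: the scoop runs across the rim with its eye at (258,78). The peg rises from the clamp towards the robot, and the lid's ears lie along about world y. Next I'll triangulate the key points and work out the first move.

```bash
cat >> h.py <<'E'
def onplane(s,uv,z):
    K=s['intrinsics'];T=np.linalg.inv(s['world_to_cam']);d=T[:3,:3]@np.linalg.inv(K)@[uv[0],uv[1],1]
    return T[:3,3]+d*(z-T[2,3])/d[2]
def tri(uv1,uv2):
    A=[]
    for s,uv in((load('top'),uv1),(load('side'),uv2)):
        M=s['intrinsics']@s['world_to_cam'][:3]; A+= [uv[0]*M[2]-M[0],uv[1]*M[2]-M[1]]
    v=np.linalg.svd(np.array(A))[2][-1]; return v[:3]/v[3]
def frame(xdir,zdir):
    z=np.array(zdir,float);z/=np.linalg.norm(z);x=np.array(xdir,float);x-=z*(x@z);x/=np.linalg.norm(x)
    return np.stack([x,np.cross(z,x),z],1)
def delta(pos,Rm,base=None):
    st=r.get_state();p0,R0=(st['tool_pos'],R.from_quat(st['eef_rot']).as_matrix()) if base is None else base
    print('shift mm',(R0.T@(np.array(pos)-p0)*1000).round(1),'rot deg',np.degrees(R.from_matrix(R0.T@Rm).as_rotvec()).round(1))
def here():
    st=r.get_state();Rm=R.from_quat(st['eef_rot']).as_matrix();print('t',st['clock'],'p',st['tool_pos'].round(4),'x',Rm[:,0].round(3),'z',Rm[:,2].round(3),'F',st['contact_force'].round(1),'op',round(st['opening']*88,1),'ff',round(st['finger_force'],1));return st['tool_pos'],Rm
E
python3 - <<'E'
from h import *
t=load('top');d=load('side')
print('tin',tri((383,218.6),(364.4,173.6)),onplane(t,(383,218.6),.075),onplane(d,(364.4,173.6),.075))
print('eye',tri((345+258/5,185+79/5),(325+158/5,145+60/5)),onplane(t,(345+258/5,185+79/5),.0775),onplane(d,(325+158/5,145+60/5),.0775))
# handle ends
print('hend_eye',tri((345+238/5,185+106/5),(325+160/5 +14/5,145+84/5)))
e=[]
for s in(t,d):
    P=cloud(s);c=np.array([.537,-.293]);F=s['frame'].astype(int)
    rr=np.hypot(*(P[...,:2]-c).transpose(2,0,1));m=(rr<.056)&(rr>.04)&(P[...,2]>.068)&(P[...,2]<.08)&(F.sum(-1)>200)
    p=P[m][:,:2]; A=np.c_[2*p,np.ones(len(p))];sol=np.linalg.lstsq(A,(p**2).sum(1),rcond=None)[0]; print('rimfit',sol[:2],np.sqrt(sol[2]+sol[:2]@sol[:2]))
a=np.radians(-37.4); ux=np.array([np.cos(a),np.sin(a),0])
Rd=frame(-ux,[0,0,-1]); 
delta([.5303,-.2815,.20],Rd); delta([.5303,-.2815,.064],Rd,([.5303,-.2815,.20],Rd))
E
```

```text
tin [ 0.53167539 -0.28814065  0.07086807] [ 0.53158903 -0.28707901  0.075     ] [ 0.52948052 -0.28419847  0.075     ]
eye [ 0.58265167 -0.32519015  0.07328508] [ 0.58144696 -0.32462228  0.0775    ] [ 0.58075427 -0.32049666  0.0775    ]
hend_eye [ 0.56611756 -0.31487152  0.07307942]
rimfit [ 0.53503768 -0.28881468] 0.047985036698797036
rimfit [ 0.53643445 -0.28743301] 0.047894984098956754
shift mm [ 432.  -207.4   38.3] rot deg [-1.000e-01 -1.000e-01 -1.266e+02]
shift mm [  0.   0. 136.] rot deg [0. 0. 0.]
```

Run:
```python
from h import *
P=cloud(load('top'));m=(P[...,1]<-.33)&(P[...,0]>.22);print(np.percentile(P[m][:,2],99.5))
a=np.radians(-37.4); ux=np.array([np.cos(a),np.sin(a),0]);Rd=frame(-ux,[0,0,-1])
delta([.5295,-.2815,.24],Rd)
```

```text
0.14264827915400527
shift mm [ 431.2 -207.6   -1.7] rot deg [-1.000e-01 -1.000e-01 -1.266e+02]
```

Emit:
{"op": "move_arm", "data": {"motion": [[0,0,-40,0,0,-10.5,0.6],[70,-35,-40,0,0,-21,0.6],[125,-60,-40,0,0,-31.5,0.6],[180,-85,-40,0,0,-42,0.6],[235,-112,-40,0,0,-52.5,0.6]], "newtons": 30}}

```text
clock: 0.72
tool_pos: [0.3609, -0.4336, 0.2786]
eef_rot: [0.825, 0.565, -0.0, -0.0]
contact_force: [0.9, -0.7, -0.0]
opening: 0.456
finger_force: 0.0
```

Run:
```python
from h import *
here()
a=np.radians(-37.4); ux=np.array([np.cos(a),np.sin(a),0]);Rd=frame(-ux,[0,0,-1])
delta([.5295,-.2815,.20],Rd)
```

```text
t 0.725 p [ 0.3609 -0.4336  0.2786] x [ 0.361  0.933 -0.   ] z [-0.  0. -1.] F [ 0.9 -0.7 -0. ] op 40.2 ff 0.0
shift mm [202.7 102.4  78.5] rot deg [ -0.   -0.  -73.7]
```

Emit:
{"op": "move_arm", "data": {"motion": [[45,22,15,0,0,-10.5,0.65],[90,45,30,0,0,-21,0.65],[135,68,45,0,0,-31.5,0.65],[170,86,62,0,0,-42,0.65],[203,102,78,0,0,-52.5,0.65]]}}

```text
clock: 1.35
tool_pos: [0.5298, -0.2823, 0.1998]
eef_rot: [0.489, 0.872, -0.0, -0.0]
contact_force: [-0.3, -0.1, -0.4]
opening: 0.346
finger_force: 0.0
```

Emit:
{"op": "move_arm", "data": {"motion": [[0,0,0,0,0,-10.6,0.65],[0,0,0,0,0,-21.2,0.65],[0,0,0,0,0,-21.2,0.65]]}}

```text
clock: 1.72
tool_pos: [0.5287, -0.2835, 0.2001]
eef_rot: [0.325, 0.946, 0.0, -0.001]
contact_force: [-0.3, 0.1, -0.3]
opening: 0.349
finger_force: 0.0
```

Run:
```python
from h import *
here()
a=np.radians(-37.4); ux=np.array([np.cos(a),np.sin(a),0]);Rd=frame(-ux,[0,0,-1])
delta([.5295,-.2815,.064],Rd)
s=snap('top');cv2.imwrite('pics/g1.png',cv2.resize(s['frame'][150:290,290:470,::-1],(800,600)))
P=cloud(s);m=(P[...,2]>.19);
```

```text
t 1.725 p [ 0.5287 -0.2835  0.2001] x [-0.789  0.614  0.001] z [-0.001  0.001 -1.   ] F [-0.3  0.1 -0.3] op 30.7 ff 0.0
shift mm [  0.4   2.1 136.1] rot deg [ 0.  -0.1 -0.5]
```

Emit:
{"op": "move_arm", "data": {"motion": [[0.4,2,35,0,0,-0.5,0.65],[0.4,2,70,0,0,-0.5,0.65],[0.4,2,100,0,0,-0.5,0.65],[0.4,2,122,0,0,-0.5,0.65],[0.4,2,136,0,0,-0.5,0.65]]}}

```text
clock: 2.4
tool_pos: [0.5295, -0.2818, 0.0637]
eef_rot: [0.321, 0.947, -0.0, -0.001]
contact_force: [0.5, 0.3, -0.2]
opening: 0.353
finger_force: 0.0
```

Emit:
{"op": "move_arm", "data": {"motion": [[0,0,0,0,0,0,0.65],[0,0,0,0,0,0,0.8],[0,0,0,0,0,0,0.9],[0,0,0,0,0,0,1],[0,0,0,0,0,0,1]], "newtons": 25}}

```text
clock: 3.02
tool_pos: [0.5306, -0.2819, 0.0656]
eef_rot: [0.32, 0.948, -0.0, 0.001]
contact_force: [-0.2, -0.3, 6.2]
opening: 0.154
finger_force: 25.0
```

Run:
```python
from h import *
here()
```

```text
t 3.025 p [ 0.5306 -0.2819  0.0656] x [-0.796  0.606 -0.002] z [ 0.002 -0.001 -1.   ] F [-0.2 -0.3  6.2] op 13.6 ff 25.0
```

Emit:
{"op": "move_arm", "data": {"motion": [[0,0,-15,0,0,0,1],[0,0,-50,0,0,0,1],[0,0,-100,0,0,0,1],[0,0,-150,0,0,0,1],[0,0,-190,0,0,0,1]]}}

```text
clock: 3.65
tool_pos: [0.53, -0.2814, 0.2575]
eef_rot: [0.319, 0.948, 0.0, 0.001]
contact_force: [0.9, -0.2, -0.5]
opening: 0.156
finger_force: 25.0
```

Emit:
{"op": "move_arm", "data": {"motion": [[0,0,0,0,0,0,1],[0,0,0,0,0,0,1]]}}

```text
clock: 3.9
tool_pos: [0.5291, -0.2817, 0.2542]
eef_rot: [0.319, 0.948, -0.0, -0.001]
contact_force: [-0.0, -0.5, -0.6]
opening: 0.155
finger_force: 25.0
```

Run:
```python
from h import *
p,Rm=here()
a=snap('top');b=snap('side')
e=p-Rm[:,0]*.068+Rm[:,2]*(-.019) # approx eye
print('expect eye',e)
ims=[]
for s in(a,b):
    u,v=proj(s,e).astype(int);print(u,v); x0,y0=u-45,v-45;print('origin',x0,y0)
    ims.append(cv2.resize(s['frame'][y0:y0+90,x0:x0+90,::-1],(396,396),interpolation=cv2.INTER_CUBIC))
cv2.imwrite('pics/eye1.png',np.hstack(ims))
```

```text
t 3.9 p [ 0.5291 -0.2817  0.2542] x [-0.796  0.605  0.001] z [-0.002  0.    -1.   ] F [-0.  -0.5 -0.6] op 13.7 ff 25.0
expect eye [ 0.58321903 -0.32285768  0.27306315]
419 193
origin 374 148
366 93
origin 321 48
```

View pics/eye1.png

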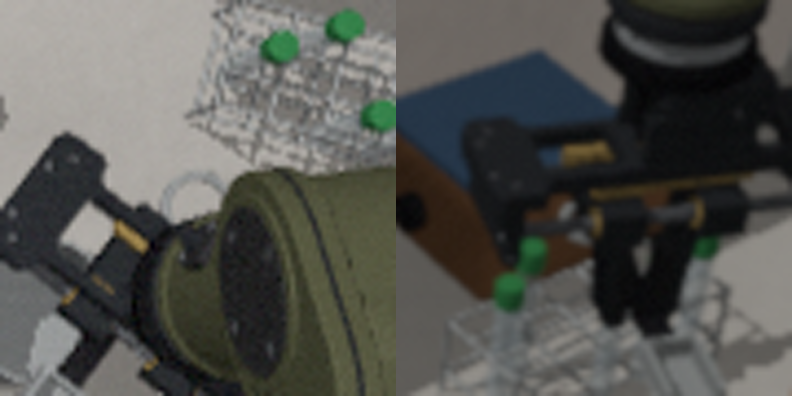

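The eye ring sits at (197,205) in the top crop, within a few mm of where I expected it; the side view is hidden by the gripper. Next, the waypoint and tilted pre-pose.

```bash
cat >> h.py <<'E'
TIP=np.array([.616,.0285,.2575]);AZ=np.radians(164.2)
PD=np.array([np.cos(AZ)*np.cos(np.radians(55)),np.sin(AZ)*np.cos(np.radians(55)),np.sin(np.radians(55))])
SX=np.array([-np.cos(AZ)*PD[2],-np.sin(AZ)*PD[2],np.cos(np.radians(55))])
RP=frame(-SX,-PD)
def pegpose(s,eye=(-.067,0,-.012)): # eye s metres beyond the tip
    return TIP+PD*s-RP@np.array(eye)
E
python3 - <<'E'
from h import *
p,Rm=here();m=onplane(load('top'),(374+197.5/4.4,148+205.5/4.4),.266);print(m,Rm.T@(m-p))
print(pegpose(.09),pegpose(.03));delta(pegpose(.09),RP)
E
```

```text
t 4.0 p [ 0.5288 -0.2816  0.2532] x [-0.796  0.605  0.003] z [-0.003  0.001 -1.   ] F [-0.3  0.3 -0.6] op 13.4 ff 25.0
[ 0.58215261 -0.32408271  0.266     ] [-0.06811763 -0.0015291  -0.01295343]
[0.52014178 0.05562514 0.28296424] [0.55325611 0.04625473 0.23381512]
shift mm [211.2 263.1 -29.4] rot deg [ -6.6 -34.8 -20.8]
```

Emit:
{"op": "move_arm", "data": {"motion": [[15,20,-45,0,0,0,1],[50,65,-60,-1,-6,-4,1],[90,115,-60,-3,-14,-8,1],[130,165,-60,-4,-22,-13,1],[165,205,-55,-5,-30,-17.5,1]]}}

```text
clock: 4.62
tool_pos: [0.5248, -0.0444, 0.3105]
eef_rot: [0.181, 0.955, -0.044, 0.23]
contact_force: [1.0, -0.4, -1.5]
opening: 0.155
finger_force: 25.0
```

Run:
```python
from h import *
here();delta(pegpose(.09),RP)
```

```text
t 4.625 p [ 0.5248 -0.0444  0.3105] x [-0.829  0.326 -0.455] z [ 0.424 -0.166 -0.89 ] F [ 1.  -0.4 -1.5] op 13.7 ff 25.0
shift mm [49.  91.4  5.9] rot deg [-2.9 -7.9 -4.9]
```

Emit:
{"op": "move_arm", "data": {"motion": [[15,25,0,-1,-3,-2,1],[38,65,5,-2.5,-6,-4,1],[38,65,5,-2.5,-6,-4,1],[38,65,5,-2.5,-6,-4,1]]}}

```text
clock: 5.12
tool_pos: [0.5211, 0.024, 0.2884]
eef_rot: [0.143, 0.948, -0.042, 0.28]
contact_force: [0.3, -0.6, -0.9]
opening: 0.154
finger_force: 25.0
```

Run:
```python
from h import *
here();delta(pegpose(.02),RP)
```

```text
t 5.125 p [0.5211 0.024  0.2884] x [-0.802  0.248 -0.544] z [ 0.52  -0.159 -0.839] F [ 0.3 -0.6 -0.9] op 13.6 ff 25.0
shift mm [ 9.  30.8 69. ] rot deg [-0.7 -2.1 -1.1]
```

Align laterally first, then advance to 20 mm short of the tip and look.

Emit:
{"op": "move_arm", "data": {"motion": [[9,30,0,-0.7,-2,-1,1],[9,30,20,-0.7,-2,-1,1],[9,30,50,-0.7,-2,-1,1],[9,30,69,-0.7,-2,-1,1],[9,30,69,-0.7,-2,-1,1]]}}

```text
clock: 5.75
tool_pos: [0.5594, 0.0416, 0.2253]
eef_rot: [0.134, 0.944, -0.042, 0.297]
contact_force: [-0.2, 0.3, -0.3]
opening: 0.156
finger_force: 25.0
```

Run:
```python
from h import *
p,Rm=here();delta(pegpose(.02),RP);delta(pegpose(-.036),RP)
a=snap('top');b=snap('side')
e=p+Rm@[-.0675,0,-.012]; ims=[]
for s in(a,b):
    print('eye',proj(s,e),'tip',proj(s,TIP),'root',proj(s,TIP-.07*PD)); u,v=proj(s,e).astype(int);x0,y0=u-35,v-35
    im=cv2.resize(s['frame'][y0:y0+70,x0:x0+70,::-1],(400,400),interpolation=cv2.INTER_CUBIC);print('orig',x0,y0)
    ims.append(im)
cv2.imwrite('pics/peg1.png',np.hstack(ims))
```

```text
t 5.75 p [0.5594 0.0416 0.2253] x [-0.787  0.229 -0.573] z [ 0.55  -0.159 -0.82 ] F [-0.2  0.3 -0.3] op 13.7 ff 25.0
shift mm [ 1.   2.8 -1. ] rot deg [-0.2 -0.1 -0.4]
shift mm [ 0.9  3.  55. ] rot deg [-0.2 -0.1 -0.4]
eye [268.56806647 182.65149078] tip [268.55718401 179.16420431] root [273.57904871 166.62608087]
orig 233 147
eye [257.75512779 163.13641877] tip [254.23473581 166.89120838] root [245.66675163 175.64274755]
orig 222 128
```

View pics/peg1.png

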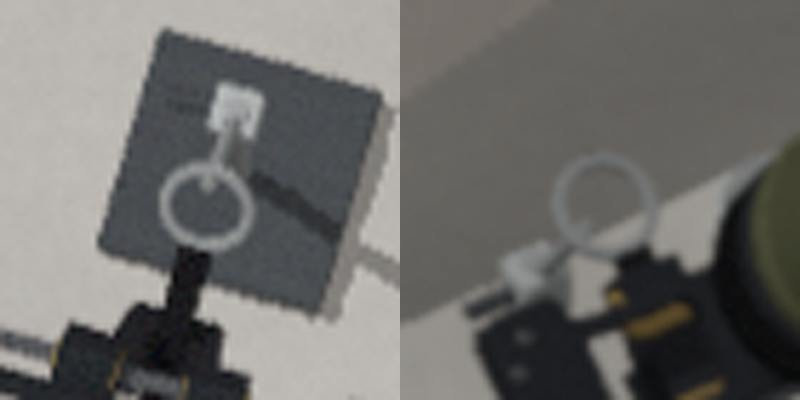

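In both views the peg points straight into the ring: tip at (208,185) against ring centre (206,205) in top, and (583,228) against (603,205) in side. Advancing.

Emit:
{"op": "move_arm", "data": {"motion": [[1,2,12,0,0,0,1],[1,2,26,0,0,0,1],[1,2,42,0,0,0,1],[1,2,53,0,0,0,1],[1,2,53,0,0,0,1]]}}

```text
clock: 6.48
tool_pos: [0.5883, 0.0376, 0.1814]
eef_rot: [0.133, 0.944, -0.041, 0.298]
contact_force: [-0.3, -0.4, 0.3]
opening: 0.154
finger_force: 25.0
```

Run:
```python
from h import *
p,Rm=here()
eyel=np.array([-.0675,0,-.012]);e=p+Rm@eyel
print('eye along/perp',(e-TIP)@PD,(e-TIP)@SX)
for sgn in(1,):
  for ang in (10,20,25):
    R2=R.from_rotvec(np.radians(ang)*np.cross(SX,[0,0,1])/np.linalg.norm(np.cross(SX,[0,0,1]))).as_matrix()@Rm
    e2=e-SX*.006*(ang/25)   # let the eye sink a little
    print(ang,'x up',-R2[2,0]); delta(e2-R2@eyel,R2)
```

```text
t 6.475 p [0.5883 0.0376 0.1814] x [-0.787  0.227 -0.573] z [ 0.552 -0.156 -0.819] F [-0.3 -0.4  0.3] op 13.5 ff 25.0
eye along/perp -0.03362074499358056 -4.024738696681643e-05
10 x up 0.7068380723308795
shift mm [-0.7  0.  11.5] rot deg [ -0. -10.  -0.]
20 x up 0.8189324286373739
shift mm [-3.4  0.  22.4] rot deg [ -0.1 -20.   -0. ]
25 x up 0.8658329388027055
shift mm [-5.4  0.  27.4] rot deg [ -0.1 -25.   -0. ]
```

Emit:
{"op": "move_arm", "data": {"motion": [[0,0,5,0,-5,0,1],[-1,0,11,0,-10,0,1],[-2,0,17,0,-15,0,1],[-3.4,0,22,0,-20,0,1],[-3.4,0,22,0,-20,0,1]]}}

```text
clock: 7.1
tool_pos: [0.6022, 0.0348, 0.1646]
eef_rot: [0.122, 0.879, -0.063, 0.456]
contact_force: [0.5, -0.4, -0.6]
opening: 0.157
finger_force: 25.0
```

Emit:
{"op": "move_arm", "data": {"motion": [[0,0,0,0,0,0,0.8],[0,0,0,0,0,0,0.6],[0,0,0,0,0,0,0.3],[0,0,0,0,0,0,0],[0,0,0,0,0,0,0]]}}

```text
clock: 7.72
tool_pos: [0.6032, 0.0338, 0.1668]
eef_rot: [0.124, 0.878, -0.063, 0.458]
contact_force: [0.6, 0.7, -0.6]
opening: 0.628
finger_force: 0.0
```

Run:
```python
from h import *
p,Rm=here()
a=snap('top');b=snap('side')
ims=[]
for s in(a,b):
    u,v=proj(s,TIP-.05*PD).astype(int);x0,y0=u-40,v-40
    ims.append(cv2.resize(s['frame'][y0:y0+100,x0:x0+80,::-1],(400,500),interpolation=cv2.INTER_CUBIC))
cv2.imwrite('pics/peg2.png',np.hstack(ims))
```

```text
t 7.725 p [0.6032 0.0338 0.1668] x [-0.55   0.159 -0.82 ] z [ 0.789 -0.223 -0.572] F [ 0.6  0.7 -0.6] op 55.3 ff 0.0
```

View pics/peg2.png

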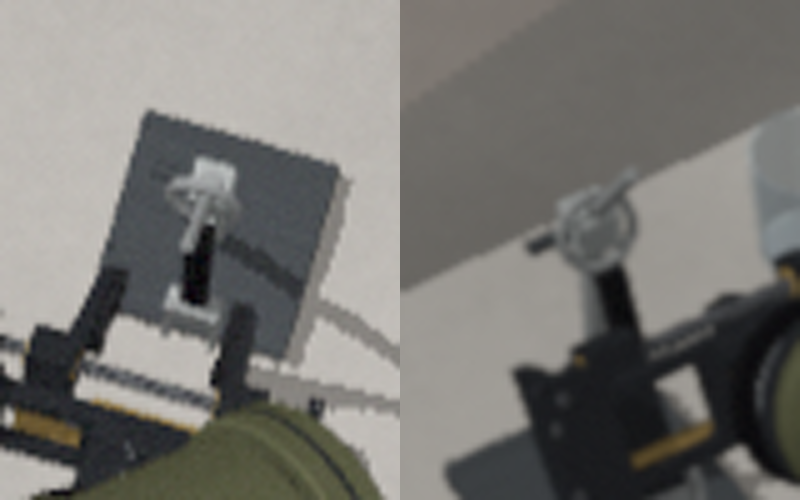

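The scoop hangs on the peg, its ring around the peg at (205,195) in top, and the fingers are opening clear. Retreating along the tool axis.

Emit:
{"op": "move_arm", "data": {"motion": [[0,0,0,0,0,0,0],[0,0,-15,0,0,0,0],[0,0,-45,0,0,0,0],[0,0,-85,0,0,0,0],[0,0,-120,0,0,0,0]]}}

```text
clock: 8.45
tool_pos: [0.5458, 0.0734, 0.2102]
eef_rot: [0.121, 0.879, -0.062, 0.457]
contact_force: [-0.4, 1.4, -1.4]
opening: 1.001
finger_force: 0.0
```

```bash
cat >> h.py <<'E'
def down(deg):
    a=np.radians(deg);return frame([np.cos(a),np.sin(a),0],[0,0,-1])
E
python3 - <<'E'
from h import *
here();delta([.505,.325,.16],down(94))
E
```

```text
t 8.45 p [0.5458 0.0734 0.2102] x [-0.553  0.157 -0.819] z [ 0.788 -0.22  -0.574] F [-0.4  1.4 -1.4] op 88.1 ff 0.0
shift mm [103.1 231.1 -58.7] rot deg [33.7 47.6 64.5]
```

Emit:
{"op": "move_arm", "data": {"motion": [[0,20,-15,0,0,0,0],[10,65,-35,4,5.5,7.5,0],[30,115,-45,8,11,15,0],[50,165,-45,12,16.5,22.5,0],[70,210,-45,16,22,30,0]]}}

```text
clock: 9.07
tool_pos: [0.5284, 0.2987, 0.1795]
eef_rot: [0.415, 0.871, -0.037, 0.261]
contact_force: [0.2, 0.5, -0.8]
opening: 0.998
finger_force: 0.0
```

Emit:
{"op": "move_arm", "data": {"motion": [[0,0,0,0,0,0,0]]}}

```text
clock: 9.2
tool_pos: [0.5291, 0.2988, 0.1789]
eef_rot: [0.415, 0.871, -0.037, 0.262]
contact_force: [-0.6, -0.7, -0.4]
opening: 0.998
finger_force: 0.0
```

Run:
```python
from h import *
here();delta([.505,.325,.16],down(94))
```

```text
t 9.2 p [0.5291 0.2988 0.1789] x [-0.518  0.704 -0.486] z [ 0.425 -0.281 -0.86 ] F [-0.6 -0.7 -0.4] op 87.8 ff 0.0
shift mm [40.1 -3.7 -1.4] rot deg [17.8 25.5 34.2]
```

Emit:
{"op": "move_arm", "data": {"motion": [[8,-1,0,3.9,5.6,7.5,0],[16,-2,0,7.8,11.2,15,0],[24,-3,0,11.7,16.8,22.5,0],[32,-4,-1,15.6,22.4,30,0],[40,-4,-1,17.8,25.5,34.2,0]]}}

```text
clock: 9.82
tool_pos: [0.5045, 0.3199, 0.1596]
eef_rot: [0.682, 0.731, -0.001, 0.002]
contact_force: [-1.0, 0.3, -1.2]
opening: 1.004
finger_force: 0.0
```

Emit:
{"op": "move_arm", "data": {"motion": [[0,0,0,0,0,0,0.35],[0,0,0,0,0,0,0.35]]}}

```text
clock: 10.07
tool_pos: [0.5044, 0.3215, 0.1599]
eef_rot: [0.68, 0.733, -0.001, 0.002]
contact_force: [0.6, 0.2, 0.1]
opening: 0.795
finger_force: 0.0
```

Run:
```python
from h import *
here();delta([.505,.325,.022],down(94))
s=snap('side');t=snap('top')
x0,y0=150,230;ims=[cv2.resize(s['frame'][y0:y0+160,x0:x0+130,::-1],(406,500),interpolation=cv2.INTER_CUBIC)]
u,v=proj(t,TIP).astype(int);ims.append(cv2.resize(t['frame'][v-40:v+40,u-30:u+30,::-1],(375,500)))
cv2.imwrite('pics/lid1.png',np.hstack(ims))
```

```text
t 10.075 p [0.5044 0.3215 0.1599] x [-0.074  0.997 -0.004] z [ 0.003 -0.004 -1.   ] F [0.6 0.2 0.1] op 70.0 ff 0.0
shift mm [  4.    0.5 137.9] rot deg [0.1 0.2 0.3]
```

View pics/lid1.png

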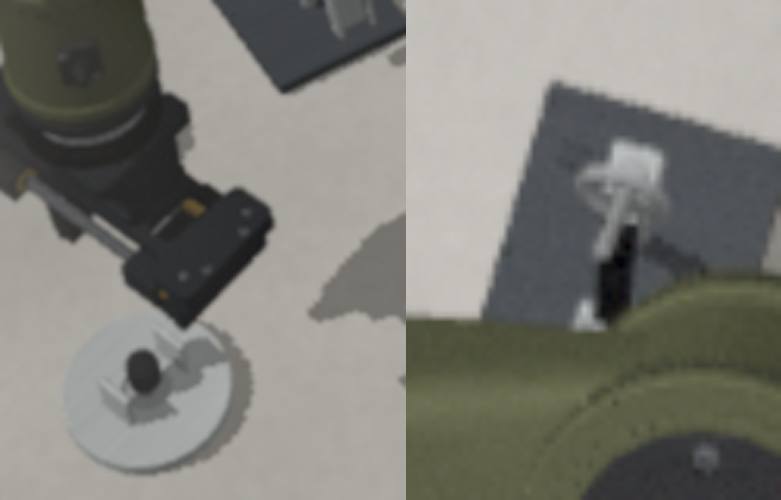

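The knob is at (143,372) with its ears either side, and the fingers are lined up above. The scoop still hangs on the peg, seen at right (620,190). Descending.

Emit:
{"op": "move_arm", "data": {"motion": [[4,0.5,35,0,0,0,0.4],[4,0.5,75,0,0,0,0.4],[4,0.5,110,0,0,0,0.4],[4,0.5,130,0,0,0,0.4],[4,0.5,139,0,0,0,0.4]]}}

```text
clock: 10.8
tool_pos: [0.5054, 0.3259, 0.0201]
eef_rot: [0.681, 0.732, -0.0, 0.001]
contact_force: [0.9, 0.7, 0.1]
opening: 0.602
finger_force: 0.0
```

Emit:
{"op": "move_arm", "data": {"motion": [[0,0,0,0,0,0,0.4],[0,0,0,0,0,0,0.4]]}}

```text
clock: 11.05
tool_pos: [0.5063, 0.3264, 0.0221]
eef_rot: [0.682, 0.732, 0.001, 0.001]
contact_force: [0.3, -0.2, 0.1]
opening: 0.6
finger_force: 0.0
```

Run:
```python
from h import *
here();delta([.505,.325,.0195],down(94))
```

```text
t 11.05 p [0.5063 0.3264 0.0221] x [-0.07   0.998 -0.001] z [ 0.003 -0.    -1.   ] F [ 0.3 -0.2  0.1] op 52.8 ff 0.0
shift mm [-1.3 -1.4  2.6] rot deg [0.2 0.  0. ]
```

Emit:
{"op": "move_arm", "data": {"motion": [[-1,-1,2,0,0,0,0.5],[-1,-1,2,0,0,0,0.6],[-1,-1,2,0,0,0,0.7],[-1,-1,2,0,0,0,0.8],[-1,-1,2,0,0,0,1]], "newtons": 35}}

```text
clock: 11.68
tool_pos: [0.5052, 0.3246, 0.0189]
eef_rot: [0.682, 0.732, 0.0, 0.002]
contact_force: [0.5, -0.7, -0.4]
opening: 0.243
finger_force: 35.0
```

Emit:
{"op": "move_arm", "data": {"motion": [[0,0,0,0,0,0,1],[0,0,0,0,0,0,1],[0,0,0,0,0,0,1]]}}

```text
clock: 12.05
tool_pos: [0.5052, 0.3247, 0.0188]
eef_rot: [0.682, 0.732, 0.0, 0.001]
contact_force: [1.3, -0.3, 1.5]
opening: 0.237
finger_force: 35.0
```

Run:
```python
from h import *
here()
```

```text
t 12.05 p [0.5052 0.3247 0.0188] x [-0.07   0.998 -0.002] z [ 0.002 -0.002 -1.   ] F [ 1.3 -0.3  1.5] op 20.8 ff 35.0
```

Emit:
{"op": "move_arm", "data": {"motion": [[0,0,-3,0,0,0,1],[0,0,-10,0,0,0,1],[0,0,-20,0,0,0,1],[0,0,-32,0,0,0,1],[0,0,-42,0,0,0,1]]}}

```text
clock: 12.68
tool_pos: [0.5049, 0.325, 0.0619]
eef_rot: [0.682, 0.732, 0.0, 0.001]
contact_force: [-0.1, -1.2, -2.4]
opening: 0.236
finger_force: 35.0
```

Emit:
{"op": "move_arm", "data": {"motion": [[0,0,-15,0,0,0,1],[0,0,-35,0,0,0,1],[0,0,-60,0,0,0,1],[0,0,-85,0,0,0,1],[0,0,-110,0,0,0,1]]}}

```text
clock: 13.3
tool_pos: [0.5044, 0.3251, 0.1727]
eef_rot: [0.682, 0.732, 0.0, 0.001]
contact_force: [0.2, -0.3, -2.7]
opening: 0.237
finger_force: 35.0
```

Emit:
{"op": "move_arm", "data": {"motion": [[0,0,-25,0,0,0,1],[0,0,-50,0,0,0,1],[0,0,-75,0,0,0,1],[0,0,-100,0,0,0,1],[0,0,-115,0,0,0,1]]}}

```text
clock: 13.92
tool_pos: [0.504, 0.3258, 0.2881]
eef_rot: [0.681, 0.732, 0.001, 0.001]
contact_force: [-0.4, -0.1, -1.8]
opening: 0.235
finger_force: 35.0
```

Run:
```python
from h import *
p,Rm=here();delta([.533,-.2865,.30],down(94))
s=snap('top');d=snap('side');P=cloud(s)
for n,s in (('top',s),('side',d)):
    P=cloud(s);m=(np.hypot(P[...,0]-p[0],P[...,1]-p[1])<.065)&(abs(P[...,2]-(p[2]-.004))<.006);q=P[m]
    A=np.c_[q,np.ones(len(q))]; c,rad=cv2.minEnclosingCircle(q[:,:2].astype(np.float32));print(n,len(q),c,rad,np.median(q[:,2]))
    if n=='side': im=s['frame']
    u,v=proj(s,p).astype(int);cv2.imwrite(f'pics/lift_{n}.png',cv2.resize(s['frame'][max(0,v-60):v+60,max(0,u-60):u+60,::-1],(400,400)))
a,b=cv2.imread('pics/lift_top.png'),cv2.imread('pics/lift_side.png');cv2.imwrite('pics/lift.png',np.hstack([a,b]))
```

```text
t 13.925 p [0.504  0.3258 0.2881] x [-0.071  0.997 -0.001] z [ 0.003 -0.001 -1.   ] F [-0.4 -0.1 -1.8] op 20.7 ff 35.0
shift mm [-612.8  -14.8  -11.5] rot deg [0.2 0.  0.1]
top 5 (0.5563188791275024, 0.32039177417755127) 0.008828842081129551 0.2835738072877325
side 1451 (0.5036477446556091, 0.329338937997818) 0.05647243186831474 0.28458529810271926
```

View pics/lift.png

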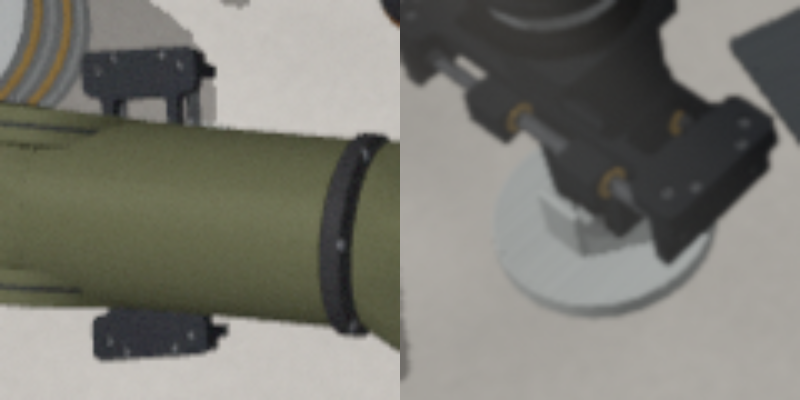

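Both lids are held level: plate centre near (605,230) in the side crop, ears visible, and the weight reads about 2.4 N. Now I'll refit the cleared tin rim.

Run:
```python
from h import *
from scipy.optimize import least_squares
for n in('top','side'):
    s=load(n);P=cloud(s);c=np.array([.533,-.2865])
    for k in range(6):
        rr=np.hypot(P[...,0]-c[0],P[...,1]-c[1]);m=(rr<.053)&(rr>.042)&(abs(P[...,2]-.075)<.005);q=P[m][:,:2]
        # rim ring: annulus 45-48
        f=least_squares(lambda v:np.hypot(*(q-v[:2]).T)-.0465,c,loss='soft_l1',f_scale=.001);c=f.x[:2]
    a=np.arctan2(*(q-c).T[::-1]);print(n,c,len(q),np.histogram(a,8,(-np.pi,np.pi))[0],np.median(P[m][:,2]),'lid-like bias check')
    # independent: outer rim edge ellipse in image via projected circle, gradient fit
    g=cv2.GaussianBlur(cv2.cvtColor(s['frame'],cv2.COLOR_RGB2GRAY),(0,0),.8).astype(float)
    th=np.linspace(0,2*np.pi,180,endpoint=False);import scipy.ndimage as nd
    def val(v,rad):
        pts=np.array([proj(s,[v[0]+rad*np.cos(t),v[1]+rad*np.sin(t),.075]) for t in th]);return nd.map_coordinates(g,[pts[:,1],pts[:,0]],order=1)
    best=max(((np.mean(np.abs(val((x,y),.0465)-.5*val((x,y),.0505)-.5*val((x,y),.0425)))*0+np.mean(val((x,y),.0465)-.5*val((x,y),.0505)-.5*val((x,y),.0425))),x,y) for x in np.arange(c[0]-.006,c[0]+.0061,.001) for y in np.arange(c[1]-.006,c[1]+.0061,.001))
    print('img',best)
```

```text
top [ 0.53226376 -0.28634269] 128 [16 17 18 16 14 17 16 14] 0.07389023994381805 lid-like bias check
img (np.float64(10.118851971243142), np.float64(0.534263762251848), np.float64(-0.28734268704752186))
side [ 0.53399903 -0.28386691] 146 [12 18 23 21 11 21 20 20] 0.07285666641600519 lid-like bias check
img (np.float64(5.512925041647179), np.float64(0.5339990341366647), np.float64(-0.2848669065720987))
```

Emit:
{"op": "move_arm", "data": {"motion": [[-15,0,-8,0,0,0,1],[-45,-1,-12,0,0,0,1],[-85,-2,-12,0,0,0,1],[-125,-3,-12,0,0,0,1],[-165,-4,-12,0,0,0,1]]}}

```text
clock: 14.65
tool_pos: [0.5117, 0.1574, 0.2973]
eef_rot: [0.682, 0.731, -0.001, 0.001]
contact_force: [0.4, 0.3, -1.7]
opening: 0.235
finger_force: 35.0
```

Emit:
{"op": "move_arm", "data": {"motion": [[-45,-1,0,0,0,0,1],[-90,-2,0,0,0,0,1],[-135,-3,0,0,0,0,1],[-180,-4,0,0,0,0,1],[-225,-5,0,0,0,0,1]]}}

```text
clock: 15.28
tool_pos: [0.5219, -0.0673, 0.2979]
eef_rot: [0.682, 0.731, -0.001, 0.001]
contact_force: [1.1, -0.0, -3.6]
opening: 0.234
finger_force: 35.0
```

Emit:
{"op": "move_arm", "data": {"motion": [[-45,-1,0,0,0,0,1],[-90,-2,0,0,0,0,1],[-130,-3,0,0,0,0,1],[-165,-4,0,0,0,0,1],[-190,-5,0,0,0,0,1]]}}

```text
clock: 15.9
tool_pos: [0.5298, -0.2574, 0.2978]
eef_rot: [0.683, 0.731, -0.001, 0.0]
contact_force: [0.7, -0.0, -2.9]
opening: 0.238
finger_force: 35.0
```

Emit:
{"op": "move_arm", "data": {"motion": [[-15,0,0,0,0,0,1],[-22,0,0,0,0,0,1],[-22,0,0,0,0,0,1],[-22,0,0,0,0,0,1]]}}

```text
clock: 16.4
tool_pos: [0.533, -0.2751, 0.2992]
eef_rot: [0.681, 0.732, 0.0, 0.001]
contact_force: [-0.6, 0.2, -1.7]
opening: 0.238
finger_force: 35.0
```

Run:
```python
from h import *
p,Rm=here();delta([.5335,-.2855,.0858],down(94))
```

```text
t 16.4 p [ 0.533  -0.2751  0.2992] x [-0.073  0.997 -0.002] z [ 0.002 -0.002 -1.   ] F [-0.6  0.2 -1.7] op 20.9 ff 35.0
shift mm [-10.   -0.6 213.4] rot deg [0.1 0.1 0.2]
```

Emit:
{"op": "move_arm", "data": {"motion": [[-5,-0.5,20,0,0,0,1],[-10,-0.5,60,0,0,0,1],[-10,-0.5,105,0,0,0,1],[-10,-0.5,145,0,0,0,1],[-10,-0.5,172,0,0,0,1]]}}

```text
clock: 17.02
tool_pos: [0.5319, -0.2866, 0.1233]
eef_rot: [0.681, 0.732, -0.001, -0.0]
contact_force: [0.2, -0.1, -2.8]
opening: 0.234
finger_force: 35.0
```

Emit:
{"op": "move_arm", "data": {"motion": [[0,0,5,0,0,0,1],[0,0,10,0,0,0,1],[0,0,10,0,0,0,1],[0,0,10,0,0,0,1]]}}

```text
clock: 17.52
tool_pos: [0.534, -0.2867, 0.118]
eef_rot: [0.682, 0.732, 0.0, 0.002]
contact_force: [-0.0, 0.0, -2.5]
opening: 0.23
finger_force: 35.0
```

Run:
```python
from h import *
p,Rm=here();delta([.5335,-.2855,.0858],down(94))
for n in('top','side'):
    s=snap(n);P=cloud(s);m=(np.hypot(P[...,0]-p[0],P[...,1]-p[1])<.065)&(abs(P[...,2]-(p[2]-.004))<.006);q=P[m]
    print(n,len(q),cv2.minEnclosingCircle(q[:,:2].astype(np.float32)) if len(q) else '')
    c=np.linalg.lstsq(np.c_[q[:,:2]-q[:,:2].mean(0),np.ones(len(q))],q[:,2],rcond=None)[0];print('tilt',c)
u,v=proj(s,p).astype(int);cv2.imwrite('pics/pre.png',cv2.resize(s['frame'][v-50:v+70,u-60:u+60,::-1],(600,600),interpolation=cv2.INTER_CUBIC));print(u,v)
```

```text
t 17.525 p [ 0.534  -0.2867  0.118 ] x [-0.07   0.998 -0.003] z [ 0.003 -0.003 -1.   ] F [-0.   0.  -2.5] op 20.2 ff 35.0
shift mm [ 1.3 -0.5 32.2] rot deg [0.2 0.2 0. ]
top 480 ((0.5317867398262024, -0.2851841449737549), 0.05537604168057442)
tilt [0.00544308 0.01245059 0.11346713]
side 722 ((0.5344901084899902, -0.28259649872779846), 0.059421781450510025)
tilt [-0.00045729 -0.00094876  0.11263334]
365 159
```

View pics/pre.png

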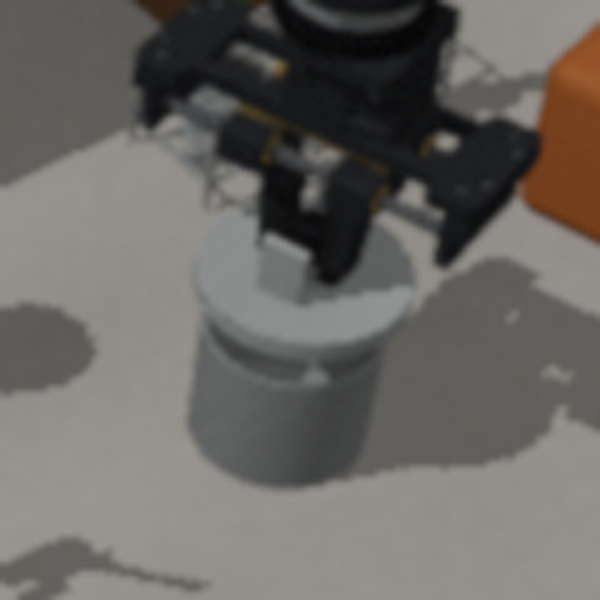

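The lids are level about 32 mm above the tin, plate centre near (305,280) over the tin at (290,390). Nearly centred, so I trim 1 mm and lower.

Emit:
{"op": "move_arm", "data": {"motion": [[-1,0.5,6,0,0,0,1],[-1,0.5,13,0,0,0,1],[-1,0.5,19,0,0,0,1],[-1,0.5,22,0,0,0,1],[-1,0.5,22,0,0,0,1]]}}

```text
clock: 18.25
tool_pos: [0.5339, -0.2876, 0.0947]
eef_rot: [0.682, 0.732, -0.0, 0.001]
contact_force: [-0.7, 0.1, -2.5]
opening: 0.231
finger_force: 35.0
```

Emit:
{"op": "move_arm", "data": {"motion": [[0,0,2,0,0,0,1],[0,0,4,0,0,0,1],[0,0,6,0,0,0,1],[0,0,7,0,0,0,1],[0,0,7,0,0,0,1]]}}

```text
clock: 18.88
tool_pos: [0.534, -0.2877, 0.0879]
eef_rot: [0.682, 0.732, -0.0, 0.001]
contact_force: [0.7, -0.4, -2.6]
opening: 0.237
finger_force: 35.0
```

Run:
```python
from h import *
here()
```

```text
t 18.875 p [ 0.534  -0.2877  0.0879] x [-0.07   0.998 -0.002] z [ 0.002 -0.002 -1.   ] F [ 0.7 -0.4 -2.6] op 20.9 ff 35.0
```

Emit:
{"op": "move_arm", "data": {"motion": [[0,0,1,0,0,0,1],[0,0,2,0,0,0,1],[0,0,2.5,0,0,0,1],[0,0,2.5,0,0,0,1]]}}

```text
clock: 19.38
tool_pos: [0.5341, -0.2877, 0.0859]
eef_rot: [0.682, 0.732, -0.0, 0.001]
contact_force: [-1.0, -0.3, 0.5]
opening: 0.237
finger_force: 35.0
```

Run:
```python
from h import *
here()
```

```text
t 19.375 p [ 0.5341 -0.2877  0.0859] x [-0.07   0.998 -0.002] z [ 0.002 -0.002 -1.   ] F [-1.  -0.3  0.5] op 20.8 ff 35.0
```

The weight has come off the wrist at z = 85.9 mm, so the lids are seated. Letting go.

Emit:
{"op": "move_arm", "data": {"motion": [[0,0,0,0,0,0,0.7],[0,0,0,0,0,0,0.5],[0,0,0,0,0,0,0.3],[0,0,0,0,0,0,0.2],[0,0,0,0,0,0,0.2]]}}

```text
clock: 20.0
tool_pos: [0.5341, -0.2877, 0.0855]
eef_rot: [0.682, 0.732, -0.0, 0.001]
contact_force: [1.3, -0.9, 0.2]
opening: 0.73
finger_force: 0.0
```

Emit:
{"op": "move_arm", "data": {"motion": [[0,0,-10,0,0,0,0.2],[0,0,-30,0,0,0,0.2],[0,0,-50,0,0,0,0.2],[0,0,-65,0,0,0,0.2],[0,0,-65,0,0,0,0.2]]}}

```text
clock: 20.62
tool_pos: [0.5348, -0.2877, 0.1524]
eef_rot: [0.682, 0.732, 0.0, 0.003]
contact_force: [-0.5, 0.1, -0.6]
opening: 0.799
finger_force: 0.0
```

Run:
```python
from h import *
p,Rm=here()
for n in('top','side'):
    s=snap(n);P=cloud(s);rr=np.hypot(P[...,0]-.534,P[...,1]+.2865)
    m=(rr<.065)&(abs(P[...,2]-.082)<.006);q=P[m]
    print(n,len(q),cv2.minEnclosingCircle(q[:,:2].astype(np.float32)),np.median(q[:,2]))
    print('tilt',np.linalg.lstsq(np.c_[q[:,:2]-q[:,:2].mean(0),np.ones(len(q))],q[:,2],rcond=None)[0])
    m=(rr<.05)&(P[...,2]>.1)&(P[...,2]<.119)&(s['frame'].astype(int).sum(-1)>150);q=P[m];print('ears',len(q),cv2.minAreaRect(q[:,:2].astype(np.float32)) if len(q)>3 else '')
# rotate to grip the ears: tool y along lid y
for a in(4,184): print(a);delta([.5340,-.2870,.155],down(a))
print(r.get_state()['q'])
```

```text
t 20.625 p [ 0.5348 -0.2877  0.1524] x [-0.07   0.998 -0.003] z [ 0.004 -0.003 -1.   ] F [-0.5  0.1 -0.6] op 70.3 ff 0.0
top 705 ((0.5313689708709717, -0.28553974628448486), 0.054732900112867355) 0.08154553939222353
tilt [-0.00283452  0.00607791  0.08142708]
ears 34 ((0.5289948582649231, -0.2738771438598633), (0.03146333619952202, 0.024476641789078712), 82.16616821289062)
side 847 ((0.5344777703285217, -0.2841629981994629), 0.0591031014919281) 0.08058145629611435
tilt [0.00277388 0.00231184 0.08067238]
ears 112 ((0.5319180488586426, -0.28417083621025085), (0.028174884617328644, 0.05649968236684799), 5.064198017120361)
4
shift mm [ 0.7  0.4 -4.6] rot deg [ 0.2  0.1 90. ]
184
shift mm [ 0.7  0.4 -4.6] rot deg [ -0.1   0.2 -90. ]
[ 1.02351918  1.1166679  -1.31528616  1.67930233  1.13170397  1.29416344
 -0.46429472]
```

Lids are seated and level: plate at z ≈ 81 mm, tilt under 0.01, ears at yaw ≈ 4–5°. Turning 90° to pinch the ears.

Emit:
{"op": "move_arm", "data": {"motion": [[0,0,-4,0,0,10,0.05],[0,0,-4,0,0,20,0.05],[0,0,-4,0,0,30,0.05],[0,0,-4,0,0,40,0.05],[0,0,-4,0,0,50,0.05]]}}

```text
clock: 21.35
tool_pos: [0.5333, -0.2876, 0.1534]
eef_rot: [0.928, 0.372, -0.0, 0.001]
contact_force: [-0.4, 0.9, -0.3]
opening: 0.945
finger_force: 0.0
```

Emit:
{"op": "move_arm", "data": {"motion": [[0,0,0,0,0,10,0.05],[0,0,0,0,0,20,0.05],[0,0,0,0,0,30,0.05],[0,0,0,0,0,40,0.05],[0,0,0,0,0,40,0.05]]}}

```text
clock: 21.98
tool_pos: [0.5334, -0.2877, 0.1539]
eef_rot: [0.999, 0.036, 0.0, 0.001]
contact_force: [0.3, 0.2, 0.4]
opening: 0.952
finger_force: 0.0
```

Run:
```python
from h import *
here();delta([.5340,-.2865,.087],down(4.3));print(r.get_state()['q'])
```

```text
t 21.975 p [ 0.5334 -0.2877  0.1539] x [0.997 0.072 0.   ] z [ 0.    -0.002 -1.   ] F [0.3 0.2 0.4] op 83.8 ff 0.0
shift mm [ 0.6 -1.3 66.9] rot deg [ 0.1 -0.  -0.1]
[ 0.9502961   0.98229068 -1.06061078  1.68053371  0.96342218  1.08830799
 -1.91725984]
```

Emit:
{"op": "move_arm", "data": {"motion": [[0.5,-1.3,15,0,0,0,0.05],[0.5,-1.3,35,0,0,0,0.05],[0.5,-1.3,52,0,0,0,0.05],[0.5,-1.3,63,0,0,0,0.05],[0.5,-1.3,66,0,0,0,0.05]]}}

```text
clock: 22.6
tool_pos: [0.534, -0.2862, 0.0874]
eef_rot: [0.999, 0.035, 0.0, 0.001]
contact_force: [0.5, 0.1, 0.3]
opening: 0.948
finger_force: 0.0
```

Emit:
{"op": "move_arm", "data": {"motion": [[0,0,0,0,0,0,0.15],[0,0,0,0,0,0,0.25],[0,0,0,0,0,0,0.3],[0,0,0,0,0,0,0.33],[0,0,0,0,0,0,0.35]], "newtons": 10}}

```text
clock: 23.22
tool_pos: [0.5345, -0.2864, 0.0887]
eef_rot: [0.999, 0.035, 0.001, 0.001]
contact_force: [0.0, -0.1, -0.4]
opening: 0.65
finger_force: 0.0
```

Run:
```python
from h import *
here()
for n in('top','side'):
    s=snap(n);P=cloud(s);rr=np.hypot(P[...,0]-.534,P[...,1]+.2865)
    m=(rr<.065)&(abs(P[...,2]-.082)<.006);q=P[m];print(n,len(q),cv2.minEnclosingCircle(q[:,:2].astype(np.float32)))
```

```text
t 23.225 p [ 0.5345 -0.2864  0.0887] x [0.998 0.07  0.002] z [ 0.002 -0.002 -1.   ] F [ 0.  -0.1 -0.4] op 57.2 ff 0.0
top 273 ((0.5313243865966797, -0.28721001744270325), 0.05563356354832649)
side 635 ((0.5321317911148071, -0.28344568610191345), 0.05579710006713867)
```

Emit:
{"op": "move_arm", "data": {"motion": [[0,0,0,0,0,0,0.36],[0,0,0,0,0,0,0.38],[0,0,0,0,0,0,0.4],[0,0,0,0,0,0,0.45],[0,0,0,0,0,0,0.5]]}}

```text
clock: 23.95
tool_pos: [0.5344, -0.2864, 0.0885]
eef_rot: [0.999, 0.035, 0.001, 0.001]
contact_force: [0.2, -0.1, 0.4]
opening: 0.616
finger_force: 10.0
```

Emit:
{"op": "move_arm", "data": {"motion": [[0,0,0,0,0,0,0.6],[0,0,0,0,0,0,0.8],[0,0,0,0,0,0,1]], "newtons": 20}}

```text
clock: 24.32
tool_pos: [0.5344, -0.2864, 0.0885]
eef_rot: [0.999, 0.035, 0.001, 0.001]
contact_force: [-0.6, -0.5, -0.7]
opening: 0.614
finger_force: 19.9
```

Ears gripped (54 mm). Lift slowly straight up.

Emit:
{"op": "move_arm", "data": {"motion": [[0,0,-1,0,0,0,1],[0,0,-3,0,0,0,1],[0,0,-6,0,0,0,1],[0,0,-10,0,0,0,1],[0,0,-15,0,0,0,1]]}}

```text
clock: 24.95
tool_pos: [0.5344, -0.2863, 0.1039]
eef_rot: [0.999, 0.035, 0.001, 0.001]
contact_force: [0.4, -0.1, -1.6]
opening: 0.613
finger_force: 19.9
```

Emit:
{"op": "move_arm", "data": {"motion": [[0,0,-8,0,0,0,1],[0,0,-18,0,0,0,1],[0,0,-30,0,0,0,1],[0,0,-42,0,0,0,1],[0,0,-52,0,0,0,1]]}}

```text
clock: 25.58
tool_pos: [0.5345, -0.2863, 0.1566]
eef_rot: [0.999, 0.035, 0.001, 0.001]
contact_force: [0.0, 0.3, -1.6]
opening: 0.613
finger_force: 19.9
```

Emit:
{"op": "move_arm", "data": {"motion": [[0,0,-10,0,0,0,1],[0,0,-20,0,0,0,1],[0,0,-28,0,0,0,1],[0,0,-33,0,0,0,1],[0,0,-33,0,0,0,1]]}}

```text
clock: 26.2
tool_pos: [0.5344, -0.2862, 0.1888]
eef_rot: [0.999, 0.035, 0.001, 0.001]
contact_force: [-0.1, 0.6, -0.7]
opening: 0.611
finger_force: 19.9
```

Emit:
{"op": "move_arm", "data": {"motion": [[0,0,0,0,0,0,1],[0,0,0,0,0,0,1],[0,0,0,0,0,0,1],[0,0,0,0,0,0,1]]}}

```text
clock: 26.7
tool_pos: [0.5342, -0.2861, 0.1884]
eef_rot: [0.999, 0.035, 0.001, 0.001]
contact_force: [0.2, 0.1, -1.7]
opening: 0.614
finger_force: 19.9
```

Run:
```python
from h import *
here();s=snap('side');t=snap('top')
P=cloud(t);m=(np.hypot(P[...,0]-.63,P[...,1]-.022)<.06)&(P[...,2]>.04)&(P[...,2]<.17);q=P[m];print('scoop low part',len(q),q.mean(0) if len(q) else '')
for nm,c,lo,hi in(('dish',(.445,.056),.01,.03),):
    m=(np.hypot(P[...,0]-c[0],P[...,1]-c[1])<.07)&(P[...,2]>lo)&(P[...,2]<hi);print(nm,cv2.minEnclosingCircle(P[m][:,:2].astype(np.float32)))
P=cloud(s);m=(np.hypot(P[...,0]-.534,P[...,1]+.2865)<.06)&(P[...,2]>.165)&(P[...,2]<.19);q=P[m];print('outer plate z',len(q),np.median(q[:,2]),np.linalg.lstsq(np.c_[q[:,:2]-q[:,:2].mean(0),np.ones(len(q))],q[:,2],rcond=None)[0])
f=s['frame'][:,:,::-1];cv2.imwrite('pics/fin.png',cv2.resize(f[100:250,200:400],(800,600),interpolation=cv2.INTER_CUBIC))
```

```text
t 26.7 p [ 0.5342 -0.2861  0.1884] x [0.998 0.071 0.002] z [ 0.002 -0.002 -1.   ] F [ 0.2  0.1 -1.7] op 54.0 ff 19.9
scoop low part 143 [0.60877213 0.02574777 0.10007556]
dish ((0.4478543996810913, 0.05763810873031616), 0.045916132628917694)
outer plate z 827 0.1802618118561532 [ 0.02677026 -0.04081022  0.17960844]
```

View pics/fin.png

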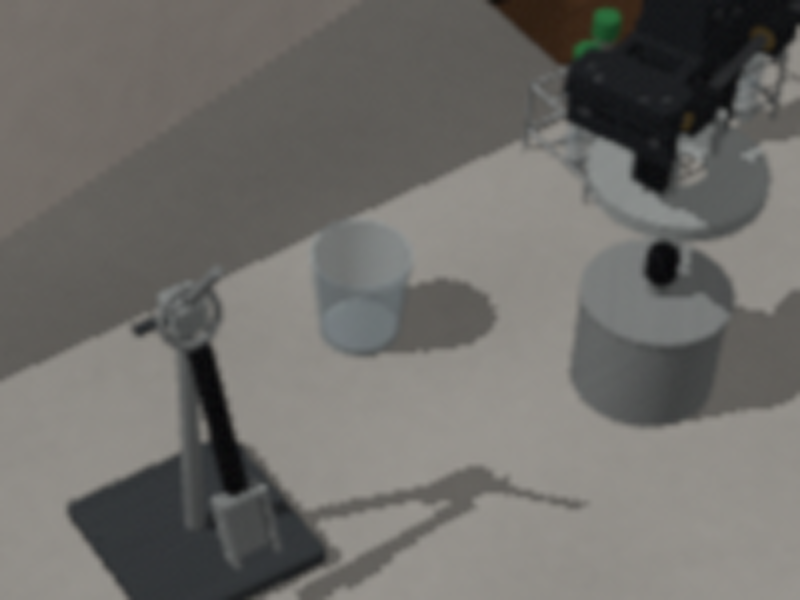

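The scoop hangs on the peg at left (190,315), the inner lid is seated on the tin (655,290), and the outer lid is held level about 10 cm above it at (675,180). Handing in.

```bash
python3 -c "
from plant import finish_job
print(finish_job())"
```

```text
the job is handed in; nothing more can be done
None
```

Job handed in at about 27 s on the robot clock, verdict not shown: in the last pictures the scoop hangs by its eye on the peg, the inner lid sits flat on the tin, and the gripper holds the outer lid level about 10 cm above it.

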